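# Wedge a name stone fast in the carving board

## Task

Clamp the stone tile for carving: slide the bar up by its knob until it has pushed the stone squarely home against the fence, then slide the thumb wedge along its ramp, flat and square into the gap behind the bar, and press its heel with about 12 newtons until it jams and the bar stays tight on the stone once you let go. Go by feel and never let the bar bear on the stone with more than 40 newtons (a push of about 18 on the wedge), or its edge will spall; leave the other tools and chips where they lie.

Things in the scene. Friction and masses are not known exactly. Their poses are not given: they have to be found in the camera images.
- board: Carving board fixed on the bench: plywood 18 thick, x -155 to +125, y -120 to +250 mm about this point, on the bench surface. z up; +x leads from ramp block to bar, stone, fence (away from the robot at yaw 0). On it, y -55 to +60: the ramp block, 30 high; its ramp looks to +x, lies at x -89 mm at y -35 and recedes 1 mm per 6 mm of y; it is bolted in slots, so 3 mm more or less
- throat (a point): Point in the throat's mouth, 31 mm above the bench, at x -85, y +60 mm of the board, with its axes. The throat, the gap between ramp block and bar, takes the wedge; it narrows towards -y. The wedge waits outside it, at +y. How far in it jams cannot be told by measuring (6 mm for each mm of error): feel for it
- bar: Sliding bar, wood, 36 (x) by 140 (y) by 24 high, on the plywood; origin under its centre, 18 mm above the bench; axes as the board's. Slides only along the board's x, with 2 N of friction, and stays where left. Its -x face, 18 mm behind the origin, is a side of the throat; its cork +x face, 18 mm ahead, bears on the stone
- bar_knob (a point): Centre of the round black knob on the bar's middle: 28 across, 26 high, 67 mm above the bench; the bar's top is 42 mm above the bench. Can be gripped from above with the fingertips at 46 mm or higher
- fence: Fence: wooden batten 30 (x) by 170 (y) by 22 high, fixed across the board's +x end and parallel to the board's y, its place along x set anew for each job. Origin under its centre on the plywood; its cork face to the stone is 15 mm to -x
- stone_mid (a point): Centre of the pale stone tile, 100 (x) by 150 (y) by 20 high, 0.6 to 0.9 kg, loose on the plywood, long side roughly along the fence, some mm clear of bar and fence. Sliding it takes 3 to 7 N. Home: its long edge touches the fence along its length
- stone: The same stone tile; origin under its centre, 10 mm below stone_mid. When it is home the force needed at the bar's knob rises steeply, about 20 N in a mm; 12 to 20 N there is proof enough
- wedge_mid (a point): Centre (half-way up) of the thumb wedge: brown wood, 120 long (y), 26 high, 0.1 kg, loose on the plywood by the throat's mouth, tip to -y. Straight face (for the bar) at x = +20 mm; tapered face (1 in 6, for the ramp) at x = -8 mm at the tip and -28 mm at the heel. In place its axes lie along the board's; it goes in towards -y, only once the bar is up against the seated stone
- wedge: The same wedge; origin 13 mm below wedge_mid. It jams with wedge_mid -5 to +55 mm along y from the board's origin; from first bite each mm of travel adds about 10 N between bar and stone, where the force is 1.2 to 2.2 times the push on the heel and most of it stays after letting go. Put in skewed it sticks early and comes loose again
- wedge_tab (a point): Centre of the wedge's thumb tab, an upright block 26 (x) by 14 (y) by 28 high on the wedge near its heel, at x -2, y +50 mm from wedge_mid; its top is 72 mm and the wedge's top 44 mm above the bench, so grip it with the fingertips at 46 mm or higher
- wedge_heel (a point): Centre of the wedge's upright heel face (48 wide, 26 high), 31 mm above the bench, looking to the wedge's +y. Even when jammed it stands clear of bar and ramp block and can be pressed with shut fingers at its own height
- pencil: Flat red pencil, 163 long, 13 wide, on the board's -y margin; origin under its middle; to be left alone
- point_chisel: Steel point chisel, 160 long, on the board's far (+x, +y) corner; origin under its middle; to be left alone
- chip: Stone chip 46 by 34 by 22 beside the point chisel on the board; origin under its middle; to be left alone
- mallet: Round carving mallet, 220 long, lying on the bench to the right; origin under its middle; to be left alone
- lump_hammer: Hammer lying on the bench to the left; origin under its middle; to be left alone
- brush: Brush lying on the bench to the left; origin under its middle; to be left alone
- flat_chisel: Steel flat chisel, 230 long, lying on the bench to the right; origin under its middle; to be left alone
- try_square: Try square, wood and steel, 150 blade, lying on the bench to the right; origin under its middle; to be left alone
There are look-alikes about, which are no part of the job. Leave any green, red or turquoise look-alike of the wedge alone.

How it is judged:
By the outcome, as a careful person would: the job done as asked, in the order asked, and still so for the second after the job is handed in, with the robot touching nothing.
It also fails if it takes over 69 s, if anything falls off the work surface, if the arm or the gripper's body presses on something with over 40 N, if the wrist force passes 120 N, or if a joint passes its speed limit or range.

## Robot

A 6-joint arm with a two-finger parallel gripper is mounted at the origin on the work surface. World frame = base frame: x ahead of the robot, y to its left, z up, the work surface at z = 0. Lengths are in m, angles in rad, forces in N, time in s.
With the tool pointing down it reaches from about 0.325 to 0.925 m from the base axis. Payload 3.1 kg.
Tool frame: the origin (TCP) lies at the very end of the fingers, on their centre line; the grasp point (between the pads) lies 19 mm behind it (r.tcp_to_grasp is the distance from the TCP to the grasp point, in m); z points along the fingers, y is the line along which they close (so a half turn about z gives the same grasp; the last joint's range is limited). The gripper opens to 85 mm and grips with 20 to 120 N. Pads are 22 mm wide; open, the fingers measure 114 mm over their backs; the gripper's body (76 mm by 85 mm) begins 54 mm behind the grasp point. The pads swing forward as they close: fully open they stand 13 mm farther back than shut.
Start: joints at [1.156, 0.217, 1.613, -0, 1.311, -0.112], TCP at [0.186, 0.597, 0.231] pointing down, gripper open.
Joint ranges: [-2.75, 2.75], [-0.78, 2.1], [0.31, 2.55], [-1.13, 4.27], [0.13, 2.63], [-2.58, 2.58]. Speed limits (rad/s): [2.79, 2.79, 3.14, 3.14, 3.14, 3.14].

## Interface

Orientations are given as a unit quaternion [x, y, z, w].
In Python, from workcell import r gives the robot as it stands. The module is installed in compiled form; this text tells all that it offers.
- The arm moves only by the tool jog_arm, never from a script. Its argument "increments" is a list of rows, each an object with "offset": the shift along the tool's x, y, z in cm, a list of three; "twist": the turn, a rotation vector about the tool's x, y, z in degrees, a list of three; "claw": the gripper command: -1 is shut, 1 is fully open, values between are in proportion. A call has 1 to 20 rows; each row shifts and turns the commanded pose from where the row before left it, along the tool's axes as they then stand; what a row does not reach is not made up. A row lasts 1/8 s, in which the tool goes at most 62.5 mm and 10.7 degrees, less where a joint would pass 70% of its speed; a pose out of reach is approached as far as the arm can. A call is refused whole if a number of a shift passes 6.25 or a number of a turn 10.7, either way. A call with a gripper value outside its range is refused whole. The fingers move at their own pace and stop on an object; the grip force is fixed at half the most. Time passes only in rows, so rows that do not move let the fingers close. It gives the time, the measured TCP pose, the force, the opening and the grip force at its end, in the units of the state.
- r.sense(): the state, without advancing time (a new reading comes with each control period).
- r.camera(name): name is "scene" or "top"; returns a dict with "pixels" (384x512x3 uint8, blue, green, red), "z_map" (384x512 float32, m along the optical axis (not along the pixel's ray), 0 where there is no reading), "K" (3x3 intrinsics, pixels), "cam_to_world" (4x4, takes a point from camera to world coordinates). Camera axes: x right, y up, looking along -z (the intrinsics and any distortion apply to the point x, -y, -z); pixel columns grow to the right and rows downward; lengths in m; the calibration is good to about 2 mm. A picture is of the moment at which its call begins.
- r.finish_job(): hands the job in; it is judged then, once.
The state is a dict: "t": time; "q": joint angles; "dq": joint speeds; "tau": joint torques, N m; "tcp_pos": TCP position; "eef_rot": TCP orientation; "wrist_force": force on the tool from outside, world axes, zero at the start; "torque": the same for the moment, N m; "gripper_width": finger opening in m; "grip_force": force on a finger pad.
Only numpy, scipy, OpenCV 4.12 (cv2) and the standard library are available. Lean on these libraries where they do the work, as an engineer would, in place of code of your own. Each camera call takes 0.05 s, during which the arm holds its last target. There are 200 camera calls.

## Working session

There is one attempt and no reset: what is moved stays moved. The work goes in short steps, Python scripts to look and compute and a tool call to move; the robot and the scene stay as the last step left them, time stands still between calls to the robot, and variables do not carry over. Pictures are saved under pics/ and viewed, at most 10 in all, crops included, and the job is handed in when it is done.

Besides the shell and the picture viewer there is one more tool, called after "Request:" by a JSON object that holds its "api" and its "payload", one argument or row to a line. jog_arm: Moves the arm, as the interface text tells. Its arguments: {"type":"object","properties":{"increments":{"type":"array"}},"required":["increments"]}

```bash
mkdir -p pics; cat > h.py <<'E'
import numpy as np, cv2
from workcell import r
def snap(name,fn):
    c=r.camera(name); cv2.imwrite('pics/'+fn+'.png',c['pixels']); np.savez('pics/'+fn+'.npz',**c); return c
def pt(c,u,v,z=None):
    """world point of pixel; if z given, intersect ray with that height, else depth map"""
    K=c['K'];T=c['cam_to_world']
    d=np.array([(u-K[0,2])/K[0,0],-(v-K[1,2])/K[1,1],-1.])
    if z is None:
        k=np.median(c['z_map'][int(v)-1:int(v)+2,int(u)-1:int(u)+2])
    else: k=(z-T[2,3])/(T[:3,:3]@d)[2]
    return T[:3,:3]@(d*k)+T[:3,3]
E
python3 - <<'E'
from h import *
a=snap('top','top1');b=snap('scene','scene1')
s=r.sense();print(s)
print(a['K'],a['cam_to_world'])
cv2.imwrite('pics/both.png',cv2.resize(a['pixels'],(800,600)))
E
```

```text
{'t': 0.1, 'q': array([ 1.15578593e+00,  2.17709726e-01,  1.61483516e+00, -5.42375530e-06,
        1.31128181e+00, -1.12191615e-01]), 'dq': array([-0.00093728, -0.00089801, -0.00387022,  0.00131441,  0.00039156,
        0.00044069]), 'tau': array([-8.06412208e-04, -3.98077691e+01, -3.04970133e+01, -1.98673301e-04,
        4.22445082e-03, -2.58800503e-05]), 'tcp_pos': array([0.18605012, 0.59587166, 0.23004749]), 'eef_rot': array([ 1.50830763e-01,  9.88558968e-01, -1.07912298e-03, -2.88520853e-04]), 'wrist_force': array([ 0.52763191, -0.24439956,  0.39858919]), 'torque': array([ 0.06432775,  0.0229916 , -0.02141149]), 'grip_force': 0.0, 'gripper_width': 0.08540338629607878}
[[402.42279874   0.         251.08575017]
 [  0.         402.42279874 196.46488399]
 [  0.           0.           1.        ]] [[ 0.00438759  0.99256949 -0.1216      0.2831366 ]
 [-0.99994692  0.00548847  0.00871987 -0.00898213]
 [ 0.00932248  0.12155528  0.99254088  1.42835608]
 [ 0.          0.          0.          1.        ]]
```

View pics/both.png

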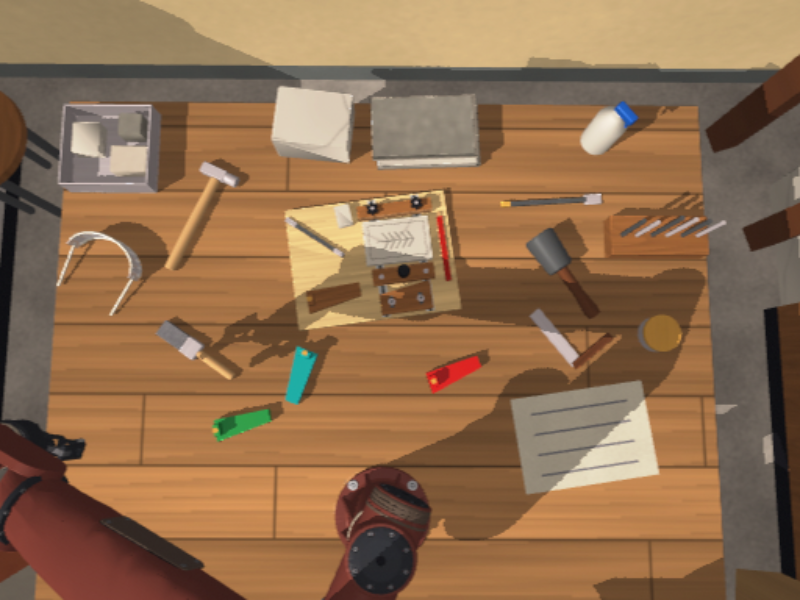

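View pics/scene1.png

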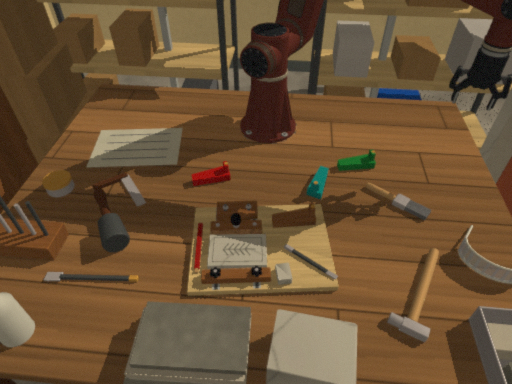

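Top view (800×600 scale): board at (285–460, 190–330), with the knob at (403,271), the brown wedge at (335,297), the stone at (397,240), and the fence at (396,208). The look-alikes are turquoise (300,375), green (242,424) and red (455,372). Only the brown one, on the board at the throat's mouth, fits the description. I'll enlarge it to confirm.

```bash
python3 - <<'E'
import cv2
a=cv2.imread('pics/top1.png')[118:214,180:300];cv2.imwrite('pics/c1.png',cv2.resize(a,None,fx=6,fy=6,interpolation=cv2.INTER_CUBIC))
a=cv2.imread('pics/scene1.png')[195:300,185:340];cv2.imwrite('pics/c2.png',cv2.resize(a,None,fx=5,fy=5,interpolation=cv2.INTER_CUBIC))
E
```

```text
(no output)
```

View pics/c1.png

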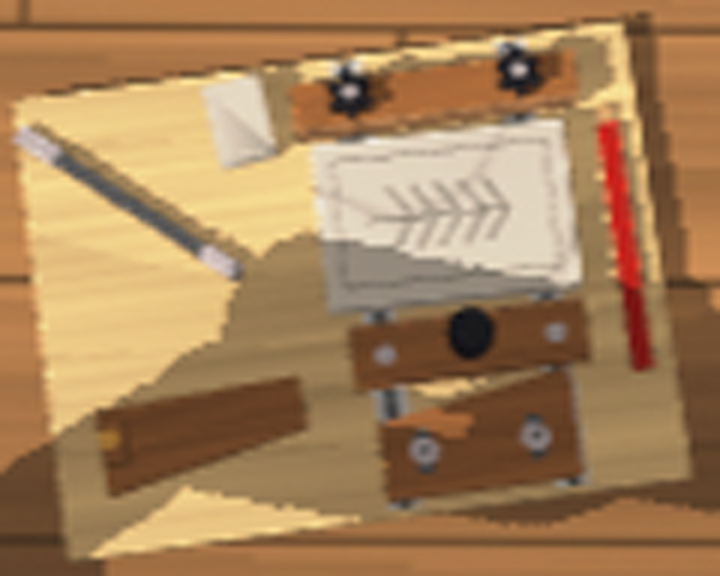

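View pics/c2.png

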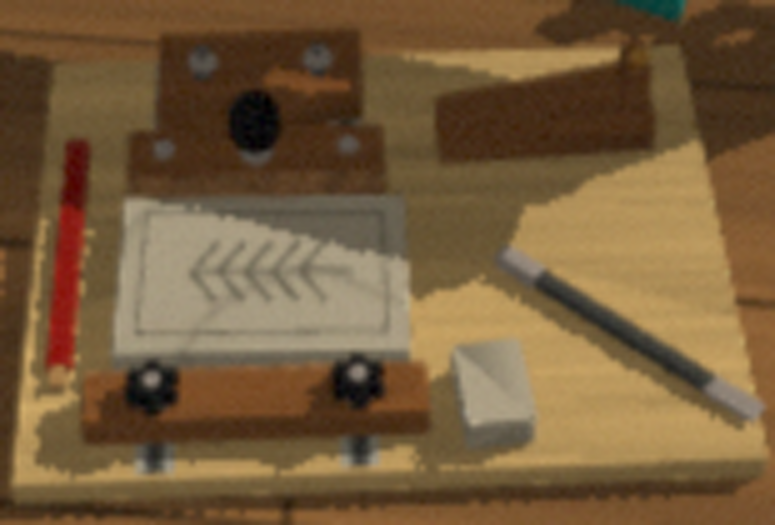

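The crops confirm that the brown wedge lies on the board, tab at its left heel end. In c1 its corners are (100,412), (300,378), (305,427) and (112,495). The knob is at (471,333), and the board's corners are (12,103), (625,22), (690,478) and (70,558).

```bash
python3 - <<'E'
from h import *
c=dict(np.load('pics/top1.npz'))
P=lambda x,y,z:pt(c,180+x/6-.5+.083,118+y/6-.5+.083,z)[:2]
R=lambda a:np.round(np.array(a)*1000,1).tolist()
bc=[P(*p,.018) for p in[(12,103),(625,22),(690,478),(70,558)]]
loc=np.array([(125,250),(125,-120),(-155,-120),(-155,250)])/1000
# rigid fit
def fit(l,w):
    l=np.array(l);w=np.array(w);lm=l.mean(0);wm=w.mean(0)
    A=(l-lm).T@(w-wm);th=np.arctan2(A[0,1]-A[1,0],A[0,0]+A[1,1])
    Rm=np.array([[np.cos(th),-np.sin(th)],[np.sin(th),np.cos(th)]]);o=wm-Rm@lm
    return th,o,R(l@Rm.T+o-w)
th,o,e=fit(loc,bc);print('board',np.degrees(th),R(o),e)
Rm=np.array([[np.cos(th),-np.sin(th)],[np.sin(th),np.cos(th)]])
B=lambda p:R((np.array(p)-o)@Rm)
k=P(471,333,.080);print('knob',R(k),B(k))
wl=np.array([(20,60),(20,-60),(-8,-60),(-28,60)])/1000
wc=[P(*p,.044) for p in[(100,412),(300,378),(305,427),(112,495)]]
tw,ow,e=fit(wl,wc);print('wedge',np.degrees(tw),R(ow),B(ow),e)
tb=P(108,438,.072);print('tab top',R(tb),B(tb))
Rw=np.array([[np.cos(tw),-np.sin(tw)],[np.sin(tw),np.cos(tw)]]);print('tab pred',R(ow+Rw@[-.002,.05]))
for n,p,z in[('stone',[(315,150),(565,122),(582,283),(330,310)],.038),('bar',[(350,328),(583,300),(590,360),(357,390)],.042),('fence',[(290,90),(570,52),(580,98),(298,140)],.040),('ramp',[(575,368),(383,432),(390,500),(583,478)],.048)]:
    print(n,[B(P(*q,z)) for q in p])
# depth z checks
for q in[(471,333),(200,430),(108,438),(400,340),(450,200)]:
    print(q,R(pt(c,180+q[0]/6,118+q[1]/6)))
s=r.sense();print(R(s['tcp_pos']))
E
```

```text
board 7.968673731518663 [590.7, -36.2] [[1.9, -0.6], [0.5, 0.6], [-0.1, -1.4], [-2.3, 1.4]]
knob [528.6, -44.3] [-62.7, 0.6]
wedge 10.108464621600298 [477.5, 108.7] [-92.0, 159.2] [[-0.8, 1.9], [-0.3, -0.8], [0.8, -2.5], [0.3, 1.4]]
tab top [468.4, 161.0] [-93.8, 212.2]
tab pred [466.7, 157.6]
stone [[65.4, 74.7], [62.7, -73.9], [-34.4, -70.1], [-30.8, 78.3]]
bar [[-43.7, 68.2], [-45.3, -68.8], [-80.9, -67.8], [-80.4, 68.9]]
fence [[102.8, 84.7], [103.9, -82.6], [75.5, -84.5], [72.2, 83.8]]
ramp [[-85.4, -58.0], [-107.7, 57.2], [-147.4, 58.4], [-149.6, -53.4]]
(471, 333) [527.0, -45.7, 80.5]
(200, 430) [475.7, 109.9, 44.9]
(108, 438) [466.9, 159.4, 73.2]
(400, 340) [529.5, -5.4, 42.7]
(450, 200) [614.3, -34.3, 37.1]
[186.1, 595.9, 230.0]
```

Request:
{"api": "jog_arm", "payload": {
  "increments": [
    {"offset": [0, 0, 0], "twist": [0, 0, -8.5], "claw": 0.2},
    {"offset": [0, 0, 0], "twist": [0, 0, -8.5], "claw": 0.2},
    {"offset": [0, 0, 0], "twist": [0, 0, -8.3], "claw": 0.2},
    {"offset": [-1.78, -4.87, 0.5], "twist": [0, 0, 0], "claw": 0.2},
    {"offset": [-1.78, -4.87, 0.5], "twist": [0, 0, 0], "claw": 0.2},
    {"offset": [-1.78, -4.87, 0.5], "twist": [0, 0, 0], "claw": 0.2},
    {"offset": [-1.78, -4.87, 0.5], "twist": [0, 0, 0], "claw": 0.2},
    {"offset": [-1.78, -4.87, 0.5], "twist": [0, 0, 0], "claw": 0.2},
    {"offset": [-1.78, -4.87, 0.5], "twist": [0, 0, 0], "claw": 0.2},
    {"offset": [-1.78, -4.87, 0.5], "twist": [0, 0, 0], "claw": 0.2},
    {"offset": [-1.78, -4.87, 0.5], "twist": [0, 0, 0], "claw": 0.2},
    {"offset": [-1.78, -4.87, 0.5], "twist": [0, 0, 0], "claw": 0.2},
    {"offset": [-1.78, -4.87, 0.5], "twist": [0, 0, 0], "claw": 0.2},
    {"offset": [-1.78, -4.87, 0.5], "twist": [0, 0, 0], "claw": 0.2},
    {"offset": [-1.78, -4.87, 0.5], "twist": [0, 0, 0], "claw": 0.2},
    {"offset": [-1.78, -4.87, 0.5], "twist": [0, 0, 0], "claw": 0.2},
    {"offset": [-1.78, -4.87, 0.5], "twist": [0, 0, 0], "claw": 0.2},
    {"offset": [0, 0, 0], "twist": [0, 0, 0], "claw": 0.2},
    {"offset": [0, 0, 0], "twist": [0, 0, 0], "claw": 0.2}
  ]
}}

```text
t: 2.48
tcp_pos: [0.5266, -0.0438, 0.1606]
eef_rot: [-0.069, 0.998, 0.001, -0.001]
wrist_force: [0.5, -0.1, 0.7]
gripper_width: 0.0515
grip_force: 0.0
```

Request:
{"api": "jog_arm", "payload": {
  "increments": [
    {"offset": [-0.1, -0.1, 3.0], "twist": [0, 0, 0], "claw": 0.2},
    {"offset": [0, 0, 3.0], "twist": [0, 0, 0], "claw": 0.2},
    {"offset": [0, 0, 2.5], "twist": [0, 0, 0], "claw": 0.2},
    {"offset": [0, 0, 1.5], "twist": [0, 0, 0], "claw": 0.2},
    {"offset": [0, 0, 0.8], "twist": [0, 0, 0], "claw": 0.2},
    {"offset": [0, 0, 0], "twist": [0, 0, 0], "claw": 0.2},
    {"offset": [0, 0, 0], "twist": [0, 0, 0], "claw": -0.5},
    {"offset": [0, 0, 0], "twist": [0, 0, 0], "claw": -0.5},
    {"offset": [0, 0, 0], "twist": [0, 0, 0], "claw": -0.5},
    {"offset": [0, 0, 0], "twist": [0, 0, 0], "claw": -0.5}
  ]
}}

```text
t: 3.72
tcp_pos: [0.5295, -0.0442, 0.0548]
eef_rot: [-0.069, 0.998, 0.001, 0.001]
wrist_force: [-1.0, 5.2, 5.9]
gripper_width: 0.0254
grip_force: 59.0
```

Request:
{"api": "jog_arm", "payload": {
  "increments": [
    {"offset": [-0.2, 0, 0], "twist": [0, 0, 0], "claw": -0.5},
    {"offset": [-0.2, 0, 0], "twist": [0, 0, 0], "claw": -0.5},
    {"offset": [-0.2, 0, 0], "twist": [0, 0, 0], "claw": -0.5},
    {"offset": [-0.2, 0, 0], "twist": [0, 0, 0], "claw": -0.5},
    {"offset": [-0.1, 0, 0], "twist": [0, 0, 0], "claw": -0.5},
    {"offset": [-0.1, 0, 0], "twist": [0, 0, 0], "claw": -0.5},
    {"offset": [-0.1, 0, 0], "twist": [0, 0, 0], "claw": -0.5},
    {"offset": [-0.1, 0, 0], "twist": [0, 0, 0], "claw": -0.5},
    {"offset": [-0.1, 0, 0], "twist": [0, 0, 0], "claw": -0.5},
    {"offset": [-0.1, 0, 0], "twist": [0, 0, 0], "claw": -0.5},
    {"offset": [0, 0, 0], "twist": [0, 0, 0], "claw": -0.5}
  ]
}}

```text
t: 5.1
tcp_pos: [0.5411, -0.0426, 0.0548]
eef_rot: [-0.069, 0.998, 0.001, -0.002]
wrist_force: [-7.2, 3.4, 11.5]
gripper_width: 0.0257
grip_force: 59.5
```

Request:
{"api": "jog_arm", "payload": {
  "increments": [
    {"offset": [-0.1, 0, 0], "twist": [0, 0, 0], "claw": -0.5},
    {"offset": [-0.1, 0, 0], "twist": [0, 0, 0], "claw": -0.5},
    {"offset": [-0.1, 0, 0], "twist": [0, 0, 0], "claw": -0.5},
    {"offset": [-0.1, 0, 0], "twist": [0, 0, 0], "claw": -0.5},
    {"offset": [0, 0, 0], "twist": [0, 0, 0], "claw": -0.5}
  ]
}}

```text
t: 5.72
tcp_pos: [0.5451, -0.042, 0.0547]
eef_rot: [-0.069, 0.998, 0.001, -0.002]
wrist_force: [-6.9, 3.2, 11.1]
gripper_width: 0.0257
grip_force: 59.5
```

Request:
{"api": "jog_arm", "payload": {
  "increments": [
    {"offset": [-0.1, 0, 0], "twist": [0, 0, 0], "claw": -0.5},
    {"offset": [-0.1, 0, 0], "twist": [0, 0, 0], "claw": -0.5},
    {"offset": [0, 0, 0], "twist": [0, 0, 0], "claw": -0.5}
  ]
}}

```text
t: 6.1
tcp_pos: [0.5471, -0.0418, 0.0547]
eef_rot: [-0.069, 0.998, 0.001, -0.002]
wrist_force: [-7.1, 3.0, 11.8]
gripper_width: 0.0262
grip_force: 59.5
```

Request:
{"api": "jog_arm", "payload": {
  "increments": [
    {"offset": [-0.1, 0, 0], "twist": [0, 0, 0], "claw": -0.5},
    {"offset": [0, 0, 0], "twist": [0, 0, 0], "claw": -0.5}
  ]
}}

```text
t: 6.35
tcp_pos: [0.5474, -0.0417, 0.0548]
eef_rot: [-0.069, 0.998, 0.001, -0.003]
wrist_force: [-9.1, 2.7, 13.0]
gripper_width: 0.0261
grip_force: 59.7
```

Request:
{"api": "jog_arm", "payload": {
  "increments": [
    {"offset": [-0.1, 0, 0], "twist": [0, 0, 0], "claw": -0.5},
    {"offset": [0, 0, 0], "twist": [0, 0, 0], "claw": -0.5}
  ]
}}

```text
t: 6.6
tcp_pos: [0.5474, -0.0417, 0.0548]
eef_rot: [-0.069, 0.998, 0.001, -0.004]
wrist_force: [-11.2, 1.3, 15.7]
gripper_width: 0.026
grip_force: 60.0
```

Request:
{"api": "jog_arm", "payload": {
  "increments": [
    {"offset": [-0.1, 0, 0], "twist": [0, 0, 0], "claw": -0.5},
    {"offset": [0, 0, 0], "twist": [0, 0, 0], "claw": -0.5}
  ]
}}

```text
t: 6.85
tcp_pos: [0.5474, -0.0417, 0.0547]
eef_rot: [-0.07, 0.998, 0.001, -0.005]
wrist_force: [-13.4, 1.3, 17.5]
gripper_width: 0.0258
grip_force: 60.2
```

Request:
{"api": "jog_arm", "payload": {
  "increments": [
    {"offset": [-0.1, 0, 0], "twist": [0, 0, 0], "claw": -0.5},
    {"offset": [-0.05, 0, 0], "twist": [0, 0, 0], "claw": -0.5},
    {"offset": [0, 0, 0], "twist": [0, 0, 0], "claw": -0.5}
  ]
}}

```text
t: 7.22
tcp_pos: [0.5473, -0.0417, 0.0547]
eef_rot: [-0.07, 0.998, 0.001, -0.007]
wrist_force: [-17.0, 0.3, 20.2]
gripper_width: 0.0256
grip_force: 60.5
```

Request:
{"api": "jog_arm", "payload": {
  "increments": [
    {"offset": [0.3, 0, 0], "twist": [0, 0, 0], "claw": -0.5},
    {"offset": [0.3, 0, 0], "twist": [0, 0, 0], "claw": -0.5},
    {"offset": [0, 0, 0], "twist": [0, 0, 0], "claw": -0.5},
    {"offset": [0, 0, 0], "twist": [0, 0, 0], "claw": 0.3},
    {"offset": [0, 0, 0], "twist": [0, 0, 0], "claw": 0.3},
    {"offset": [0, 0, 0], "twist": [0, 0, 0], "claw": 0.3},
    {"offset": [0, 0, -2], "twist": [0, 0, 0], "claw": 0.3},
    {"offset": [0, 0, -4], "twist": [0, 0, 0], "claw": 0.3},
    {"offset": [0, 0, -4], "twist": [0, 0, 0], "claw": 0.0},
    {"offset": [0.8, 5.5, 0], "twist": [0, 0, 0], "claw": 0.0},
    {"offset": [0.8, 5.5, 0], "twist": [0, 0, 0], "claw": 0.0},
    {"offset": [0.8, 5.5, 0], "twist": [0, 0, 0], "claw": 0.0},
    {"offset": [0.8, 5.5, 0], "twist": [0, 0, 0], "claw": 0.0},
    {"offset": [0.8, 5.5, 0], "twist": [0, 0, 0], "claw": 0.0},
    {"offset": [0, 0, 0], "twist": [0, 0, 0], "claw": 0.0},
    {"offset": [0, 0, 0], "twist": [0, 0, 0], "claw": 0.0}
  ]
}}

```text
t: 9.22
tcp_pos: [0.4693, 0.2241, 0.1531]
eef_rot: [-0.07, 0.998, -0.0, -0.0]
wrist_force: [0.1, -0.9, -0.3]
gripper_width: 0.0428
grip_force: 0.0
```

```bash
python3 - <<'E'
from h import *
c=snap('top','top2')
cv2.imwrite('pics/c3.png',cv2.resize(c['pixels'][124:214,180:290],None,fx=7,fy=6.6,interpolation=cv2.INTER_CUBIC))
E
```

```text
(no output)
```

View pics/c3.png

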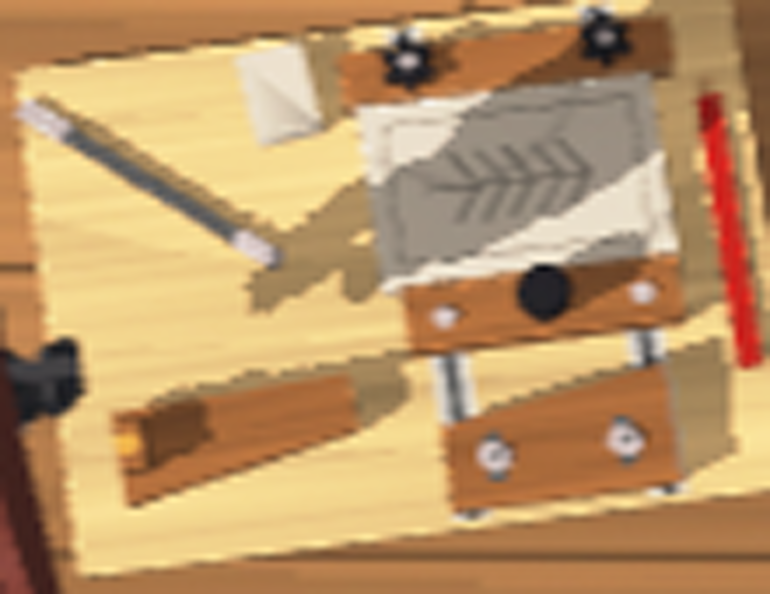

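The picture shows the stone flush on the fence and the bar on the stone. In c3 the wedge's corners are about (113,412), (352,376), (357,428) and (132,507). The bar's rear edge runs (412,355)–(683,318) and the ramp edge (447,428)–(665,362).

```bash
python3 - <<'E'
from h import *
c=dict(np.load('pics/top2.npz'))
P=lambda x,y,z:pt(c,180+x/7-.5+.07,124+y/6.6-.5+.07,z)[:2]
R=lambda a:np.round(np.array(a)*1000,1).tolist()
def rot(t): return np.array([[np.cos(t),-np.sin(t)],[np.sin(t),np.cos(t)]])
o=np.array([.5907,-.0362]);th=np.radians(7.97)
B=lambda p:R((np.array(p)-o)@rot(th))
def fit(l,w):
    l=np.array(l);w=np.array(w);lm=l.mean(0);wm=w.mean(0)
    A=(l-lm).T@(w-wm);t=np.arctan2(A[0,1]-A[1,0],A[0,0]+A[1,1]);oo=wm-rot(t)@lm
    return t,oo,R(l@rot(t).T+oo-w)
wl=np.array([(20,60),(20,-60),(-8,-60),(-28,60)])/1000
t,ow,e=fit(wl,[P(*p,.044) for p in[(113,412),(352,376),(357,428),(132,507)]])
print('wedge',np.degrees(t),R(ow),B(ow),e,'tab',R(ow+rot(t)@[-.002,.05]),B(ow+rot(t)@[-.002,.05]))
tb=[P(x,y,.072) for x,y in[(113,443),(143,441)]];print('tab top',R(tb))
for n,ps,z in[('bar',[(404,288),(412,355),(683,318)],.042),('ramp',[(447,428),(665,362)],.048),('stone',[(358,106),(650,73),(678,252)],.038),('fence',[(345,110),(672,68)],.04)]: print(n,[B(P(*q,z)) for q in ps])
# tab from depth
zz=c['z_map'];pts=np.array([pt(c,u,v) for v in range(180,204) for u in range(192,215) if zz[v,u]>0])
m=(pts[:,2]>.066)&(pts[:,2]<.078);print('tab depth',m.sum(),R(pts[m].mean(0)),R(pts[m].min(0)),R(pts[m].max(0)))
uu=[(u,v) for v in range(124,214) for u in range(215,290) if .0395<pt(c,u,v)[2]<.055]
E
```

```text
wedge 10.443188675278936 [477.8, 108.7] [-91.7, 159.1] [[-1.7, -0.0], [0.1, 0.3], [0.3, -2.0], [1.3, 1.7]] tab [466.7, 157.5] [-95.9, 209.0]
tab top [[468.0, 167.3], [469.2, 152.8]]
bar [[-25.6, 68.0], [-61.8, 68.8], [-60.1, -68.1]]
ramp [[-103.7, 56.7], [-83.3, -55.3]]
stone [[76.7, 78.1], [75.2, -70.9], [-23.7, -71.1]]
fence [[74.8, 84.9], [75.9, -82.1]]
tab depth 27 [466.3, 157.4, 71.6] [457.0, 149.7, 67.9] [477.7, 163.3, 75.6]
```

Request:
{"api": "jog_arm", "payload": {
  "increments": [
    {"offset": [0.6, -3.3, 0], "twist": [0, 0, 0], "claw": 0.0},
    {"offset": [0.6, -3.25, 0], "twist": [0, 0, 0], "claw": 0.0},
    {"offset": [0, 0, 0], "twist": [0, 0, -2.3], "claw": 0.0},
    {"offset": [0, 0, 3.0], "twist": [0, 0, 0], "claw": 0.0},
    {"offset": [0, 0, 3.0], "twist": [0, 0, 0], "claw": 0.0},
    {"offset": [0, 0, 2.0], "twist": [0, 0, 0], "claw": 0.0},
    {"offset": [0, 0, 0], "twist": [0, 0, 0], "claw": 0.0},
    {"offset": [0, 0, 0], "twist": [0, 0, 0], "claw": 0.0}
  ]
}}

```text
t: 10.28
tcp_pos: [0.4674, 0.157, 0.0741]
eef_rot: [-0.089, 0.996, -0.0, 0.001]
wrist_force: [0.5, -0.0, 0.6]
gripper_width: 0.0426
grip_force: 0.0
```

Request:
{"api": "jog_arm", "payload": {
  "increments": [
    {"offset": [0.05, 0, 1.5], "twist": [0, 0, 0], "claw": 0.0},
    {"offset": [0, 0, 0.9], "twist": [0, 0, 0], "claw": 0.0},
    {"offset": [0, 0, 0], "twist": [0, 0, 0], "claw": -0.5},
    {"offset": [0, 0, 0], "twist": [0, 0, 0], "claw": -0.9},
    {"offset": [0, 0, 0], "twist": [0, 0, 0], "claw": -0.9},
    {"offset": [0, 0, 0], "twist": [0, 0, 0], "claw": -0.9},
    {"offset": [0, 0, 0], "twist": [0, 0, 0], "claw": -0.9}
  ]
}}

```text
t: 11.15
tcp_pos: [0.4659, 0.1577, 0.0493]
eef_rot: [-0.089, 0.996, 0.0, -0.0]
wrist_force: [-0.6, -1.0, -1.3]
gripper_width: 0.013
grip_force: 60.1
```

Request:
{"api": "jog_arm", "payload": {
  "increments": [
    {"offset": [0, 0, 0], "twist": [0, 0, 2.2], "claw": -0.9},
    {"offset": [-0.4, 0, 0], "twist": [0, 0, 0], "claw": -0.9},
    {"offset": [-0.4, 0, 0], "twist": [0, 0, 0], "claw": -0.9},
    {"offset": [0, -1, 0], "twist": [0, 0, 0], "claw": -0.9},
    {"offset": [0, -1, 0], "twist": [0, 0, 0], "claw": -0.9},
    {"offset": [0, -1, 0], "twist": [0, 0, 0], "claw": -0.9},
    {"offset": [0, -0.5, 0], "twist": [0, 0, 0], "claw": -0.9},
    {"offset": [0, 0, 0], "twist": [0, 0, 0], "claw": -0.9}
  ]
}}

```text
t: 12.15
tcp_pos: [0.4788, 0.1237, 0.0493]
eef_rot: [-0.07, 0.998, 0.0, -0.0]
wrist_force: [0.2, 0.0, -2.3]
gripper_width: 0.013
grip_force: 60.1
```

```bash
python3 - <<'E'
from h import *
c=snap('top','top3')
cv2.imwrite('pics/c4.png',cv2.resize(c['pixels'][154:210,190:290],None,fx=8,fy=8,interpolation=cv2.INTER_CUBIC))
E
```

```text
(no output)
```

View pics/c4.png

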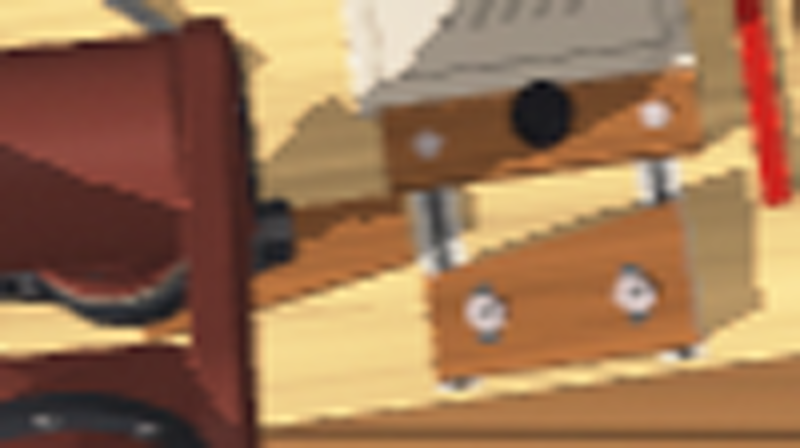

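Wedge tip at about (412,205–265), just inside the mouth. It is clear of the bar's rear corner (397,192) and of the ramp block's corner (430,270).

Request:
{"api": "jog_arm", "payload": {
  "increments": [
    {"offset": [0, -0.8, 0], "twist": [0, 0, 0], "claw": -0.9},
    {"offset": [0, -0.8, 0], "twist": [0, 0, 0], "claw": -0.9},
    {"offset": [0, -0.8, 0], "twist": [0, 0, 0], "claw": -0.9},
    {"offset": [0, -0.8, 0], "twist": [0, 0, 0], "claw": -0.9},
    {"offset": [0, -0.8, 0], "twist": [0, 0, 0], "claw": -0.9},
    {"offset": [0, 0, 0], "twist": [0, 0, 0], "claw": -0.9}
  ]
}}

```text
t: 12.95
tcp_pos: [0.4845, 0.084, 0.0493]
eef_rot: [-0.07, 0.998, 0.0, 0.0]
wrist_force: [0.2, 0.9, -0.5]
gripper_width: 0.0126
grip_force: 60.1
```

Request:
{"api": "jog_arm", "payload": {
  "increments": [
    {"offset": [-0.2, 0, 0], "twist": [0, 0, 0], "claw": -0.9},
    {"offset": [-0.1, 0, 0], "twist": [0, 0, 0], "claw": -0.9},
    {"offset": [-0.1, 0, 0], "twist": [0, 0, 0], "claw": -0.9},
    {"offset": [0, 0, 0], "twist": [0, 0, 0], "claw": -0.9}
  ]
}}

```text
t: 13.45
tcp_pos: [0.4879, 0.0854, 0.0491]
eef_rot: [-0.07, 0.998, 0.0, -0.001]
wrist_force: [-1.4, 0.1, -1.0]
gripper_width: 0.0129
grip_force: 60.3
```

Request:
{"api": "jog_arm", "payload": {
  "increments": [
    {"offset": [-0.1, 0, 0], "twist": [0, 0, 0], "claw": -0.9},
    {"offset": [0, 0, 0], "twist": [0, 0, 0], "claw": -0.9}
  ]
}}

```text
t: 13.7
tcp_pos: [0.4882, 0.0854, 0.0492]
eef_rot: [-0.07, 0.998, 0.0, -0.001]
wrist_force: [-6.0, 0.9, 3.7]
gripper_width: 0.0132
grip_force: 60.8
```

Request:
{"api": "jog_arm", "payload": {
  "increments": [
    {"offset": [-0.1, 0, 0], "twist": [0, 0, 0], "claw": -0.9},
    {"offset": [0, 0, 0], "twist": [0, 0, 0], "claw": -0.9}
  ]
}}

```text
t: 13.95
tcp_pos: [0.4885, 0.0856, 0.0492]
eef_rot: [-0.07, 0.998, 0.0, -0.002]
wrist_force: [-7.5, -0.1, 6.0]
gripper_width: 0.0124
grip_force: 61.2
```

Request:
{"api": "jog_arm", "payload": {
  "increments": [
    {"offset": [0.3, 0, 0], "twist": [0, 0, 0], "claw": -0.9},
    {"offset": [0, -0.7, 0], "twist": [0, 0, 0], "claw": -0.9},
    {"offset": [0, -0.7, 0], "twist": [0, 0, 0], "claw": -0.9},
    {"offset": [0, -0.6, 0], "twist": [0, 0, 0], "claw": -0.9},
    {"offset": [0, 0, 0], "twist": [0, 0, 0], "claw": -0.9}
  ]
}}

```text
t: 14.58
tcp_pos: [0.4908, 0.0645, 0.0495]
eef_rot: [-0.07, 0.998, -0.0, 0.001]
wrist_force: [0.4, 0.9, -1.2]
gripper_width: 0.013
grip_force: 60.1
```

Request:
{"api": "jog_arm", "payload": {
  "increments": [
    {"offset": [0, -0.4, 0], "twist": [0, 0, 0], "claw": -0.9},
    {"offset": [0, -0.4, 0], "twist": [0, 0, 0], "claw": -0.9},
    {"offset": [0, 0, 0], "twist": [0, 0, 0], "claw": -0.9}
  ]
}}

```text
t: 14.95
tcp_pos: [0.4914, 0.057, 0.0494]
eef_rot: [-0.07, 0.998, -0.0, 0.0]
wrist_force: [0.5, -0.5, -1.4]
gripper_width: 0.0127
grip_force: 60.1
```

Request:
{"api": "jog_arm", "payload": {
  "increments": [
    {"offset": [0, -0.2, 0], "twist": [0, 0, 0], "claw": -0.9},
    {"offset": [0, -0.2, 0], "twist": [0, 0, 0], "claw": -0.9},
    {"offset": [0, 0, 0], "twist": [0, 0, 0], "claw": -0.9}
  ]
}}

```text
t: 15.32
tcp_pos: [0.4919, 0.0532, 0.0493]
eef_rot: [-0.07, 0.998, -0.0, 0.0]
wrist_force: [1.3, 0.5, -0.2]
gripper_width: 0.0129
grip_force: 60.1
```

Request:
{"api": "jog_arm", "payload": {
  "increments": [
    {"offset": [0, -0.2, 0], "twist": [0, 0, 0], "claw": -0.9},
    {"offset": [0, -0.2, 0], "twist": [0, 0, 0], "claw": -0.9},
    {"offset": [0, 0, 0], "twist": [0, 0, 0], "claw": -0.9}
  ]
}}

```text
t: 15.7
tcp_pos: [0.4924, 0.0492, 0.0493]
eef_rot: [-0.07, 0.998, 0.0, 0.0]
wrist_force: [0.0, 0.5, -1.4]
gripper_width: 0.0129
grip_force: 60.1
```

Request:
{"api": "jog_arm", "payload": {
  "increments": [
    {"offset": [0, -0.2, 0], "twist": [0, 0, 0], "claw": -0.9},
    {"offset": [0, -0.2, 0], "twist": [0, 0, 0], "claw": -0.9},
    {"offset": [0, 0, 0], "twist": [0, 0, 0], "claw": -0.9}
  ]
}}

```text
t: 16.08
tcp_pos: [0.493, 0.0452, 0.0493]
eef_rot: [-0.07, 0.998, -0.0, 0.0]
wrist_force: [0.2, -0.0, -1.1]
gripper_width: 0.0129
grip_force: 60.1
```

Request:
{"api": "jog_arm", "payload": {
  "increments": [
    {"offset": [0, -0.2, 0], "twist": [0, 0, 0], "claw": -0.9},
    {"offset": [0, 0, 0], "twist": [0, 0, 0], "claw": -0.9}
  ]
}}

```text
t: 16.32
tcp_pos: [0.4933, 0.0433, 0.0493]
eef_rot: [-0.07, 0.998, -0.0, 0.0]
wrist_force: [-0.0, -0.6, -1.4]
gripper_width: 0.0124
grip_force: 60.1
```

Request:
{"api": "jog_arm", "payload": {
  "increments": [
    {"offset": [0, -0.2, 0], "twist": [0, 0, 0], "claw": -0.9},
    {"offset": [0, -0.2, 0], "twist": [0, 0, 0], "claw": -0.9},
    {"offset": [0, 0, 0], "twist": [0, 0, 0], "claw": -0.9}
  ]
}}

```text
t: 16.7
tcp_pos: [0.4938, 0.0393, 0.0493]
eef_rot: [-0.07, 0.998, -0.0, 0.0]
wrist_force: [-0.0, -0.4, -1.2]
gripper_width: 0.0127
grip_force: 60.1
```

Request:
{"api": "jog_arm", "payload": {
  "increments": [
    {"offset": [0, -0.2, 0], "twist": [0, 0, 0], "claw": -0.9},
    {"offset": [0, 0, 0], "twist": [0, 0, 0], "claw": -0.9}
  ]
}}

```text
t: 16.95
tcp_pos: [0.4944, 0.0373, 0.0495]
eef_rot: [-0.07, 0.998, -0.0, 0.0]
wrist_force: [0.5, -1.0, -0.8]
gripper_width: 0.0129
grip_force: 60.1
```

Request:
{"api": "jog_arm", "payload": {
  "increments": [
    {"offset": [0, -0.2, 0], "twist": [0, 0, 0], "claw": -0.9},
    {"offset": [0, 0, 0], "twist": [0, 0, 0], "claw": -0.9}
  ]
}}

```text
t: 17.2
tcp_pos: [0.4949, 0.0359, 0.0495]
eef_rot: [-0.07, 0.998, 0.001, 0.001]
wrist_force: [2.2, 3.4, -0.9]
gripper_width: 0.0126
grip_force: 60.1
```

Request:
{"api": "jog_arm", "payload": {
  "increments": [
    {"offset": [0, -0.2, 0], "twist": [0, 0, 0], "claw": -0.9},
    {"offset": [0, 0, 0], "twist": [0, 0, 0], "claw": -0.9}
  ]
}}

```text
t: 17.45
tcp_pos: [0.495, 0.0357, 0.0496]
eef_rot: [-0.069, 0.998, 0.002, 0.001]
wrist_force: [1.4, 8.8, 0.1]
gripper_width: 0.0126
grip_force: 60.3
```

Request:
{"api": "jog_arm", "payload": {
  "increments": [
    {"offset": [0, 0.25, 0], "twist": [0, 0, 0], "claw": -0.9},
    {"offset": [0, 0, 0], "twist": [0, 0, 0], "claw": -0.3},
    {"offset": [0, 0, 0], "twist": [0, 0, 0], "claw": -0.3},
    {"offset": [0, 0, -1.5], "twist": [0, 0, 0], "claw": -0.3},
    {"offset": [0, 0, -3], "twist": [0, 0, 0], "claw": -0.3},
    {"offset": [0.2, 3.4, 0], "twist": [0, 0, 0], "claw": -1},
    {"offset": [0, 0, 0], "twist": [0, 0, 0], "claw": -1},
    {"offset": [0, 0, 0], "twist": [0, 0, 0], "claw": -1},
    {"offset": [0, 0, 0], "twist": [0, 0, 0], "claw": -1}
  ]
}}

```text
t: 18.58
tcp_pos: [0.4875, 0.0688, 0.0943]
eef_rot: [-0.07, 0.998, -0.0, -0.0]
wrist_force: [0.6, 0.9, -0.1]
gripper_width: -0.0001
grip_force: 0.0
```

```bash
python3 - <<'E'
from h import *
c=snap('scene','scene4')
cv2.imwrite('pics/c5.png',cv2.resize(c['pixels'][190:290,190:340],None,fx=5,fy=5,interpolation=cv2.INTER_CUBIC))
s=r.sense();d=s['tcp_pos'][:2]-[.5907,-.0362];t=np.radians(7.97);print(d@np.array([[np.cos(t),-np.sin(t)],[np.sin(t),np.cos(t)]]),s['tcp_pos'],s['gripper_width'])
E
```

```text
[-0.08764764  0.11825162] [0.48750284 0.06875666 0.0941756 ] 6.851617874691635e-05
```

View pics/c5.png

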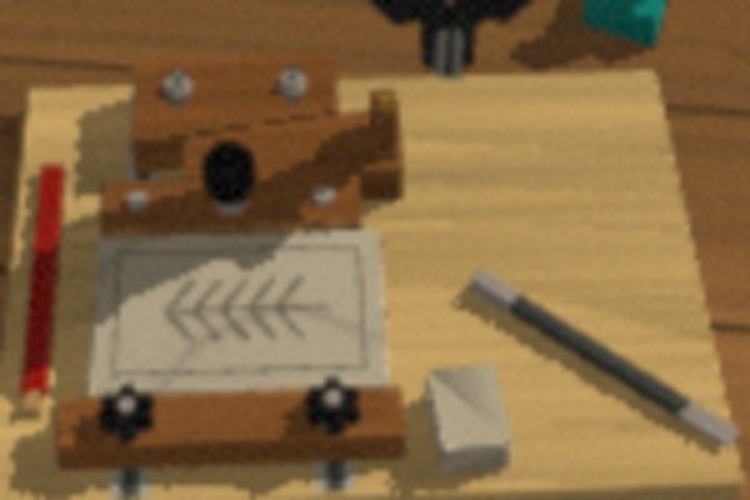

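The wedge lies flat in the throat with its heel (c5 380,180) standing clear of bar and block. The shut fingers are beyond the heel.

Request:
{"api": "jog_arm", "payload": {
  "increments": [
    {"offset": [0, 0, 2.5], "twist": [0, 0, 0], "claw": -1},
    {"offset": [0, 0, 2.5], "twist": [0, 0, 0], "claw": -1},
    {"offset": [0, 0, 1.7], "twist": [0, 0, 0], "claw": -1},
    {"offset": [0, 0, 0], "twist": [0, 0, 0], "claw": -1}
  ]
}}

```text
t: 19.12
tcp_pos: [0.4886, 0.0691, 0.0275]
eef_rot: [-0.07, 0.998, -0.0, 0.0]
wrist_force: [0.4, 0.1, 0.2]
gripper_width: -0.0
grip_force: 0.0
```

Request:
{"api": "jog_arm", "payload": {
  "increments": [
    {"offset": [0, -0.3, 0], "twist": [0, 0, 0], "claw": -1},
    {"offset": [0, -0.3, 0], "twist": [0, 0, 0], "claw": -1},
    {"offset": [0, 0, 0], "twist": [0, 0, 0], "claw": -1}
  ]
}}

```text
t: 19.5
tcp_pos: [0.4886, 0.0666, 0.0283]
eef_rot: [-0.069, 0.998, 0.003, 0.0]
wrist_force: [-1.7, 13.9, 6.6]
gripper_width: -0.0001
grip_force: 6.3
```

Request:
{"api": "jog_arm", "payload": {
  "increments": [
    {"offset": [0, -0.2, 0], "twist": [0, 0, 0], "claw": -1},
    {"offset": [0, -0.2, 0], "twist": [0, 0, 0], "claw": -1},
    {"offset": [0, 0, 0], "twist": [0, 0, 0], "claw": -1}
  ]
}}

```text
t: 19.88
tcp_pos: [0.4889, 0.0655, 0.0288]
eef_rot: [-0.068, 0.998, 0.006, 0.0]
wrist_force: [-4.0, 23.8, 11.2]
gripper_width: -0.0001
grip_force: 10.7
```

That push overshot: it reached about 24 N because contact came earlier than I had reckoned. I'm backing off now, then checking the jam and the stone.

Request:
{"api": "jog_arm", "payload": {
  "increments": [
    {"offset": [0, 0.4, 0], "twist": [0, 0, 0], "claw": -1},
    {"offset": [0, 0.6, 0], "twist": [0, 0, 0], "claw": -1},
    {"offset": [0, 1.5, 0], "twist": [0, 0, 0], "claw": -1},
    {"offset": [0, 3, -2], "twist": [0, 0, 0], "claw": -1},
    {"offset": [0, 5, -3], "twist": [0, 0, 0], "claw": -1},
    {"offset": [0, 3, -4], "twist": [0, 0, 0], "claw": -1},
    {"offset": [0, 0, 0], "twist": [0, 0, 0], "claw": -1}
  ]
}}

```text
t: 20.75
tcp_pos: [0.4724, 0.196, 0.1208]
eef_rot: [-0.072, 0.997, 0.001, 0.004]
wrist_force: [0.8, -0.3, -0.2]
gripper_width: -0.0004
grip_force: 0.0
```

```bash
python3 - <<'E'
from h import *
c=snap('top','top5')
d=snap('scene','scene5')
A=cv2.resize(c['pixels'][130:206,190:290],None,fx=6,fy=6,interpolation=cv2.INTER_CUBIC)[:, :600]
cv2.imwrite('pics/c6.png',A)
Bq=cv2.resize(d['pixels'][190:290,190:290],None,fx=6,fy=6,interpolation=cv2.INTER_CUBIC)
cv2.imwrite('pics/c7.png',Bq)
E
```

```text
(no output)
```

View pics/c6.png

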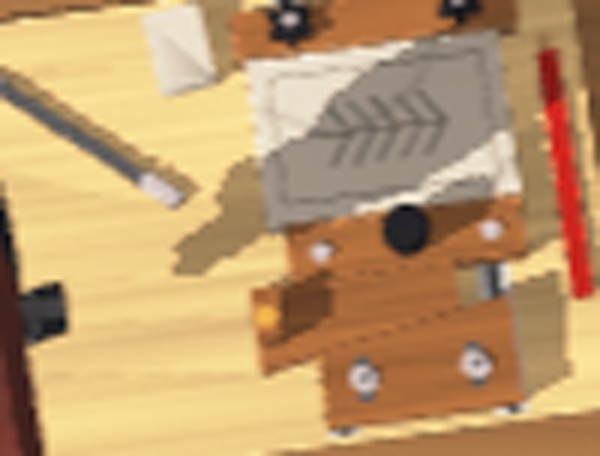

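View pics/c7.png

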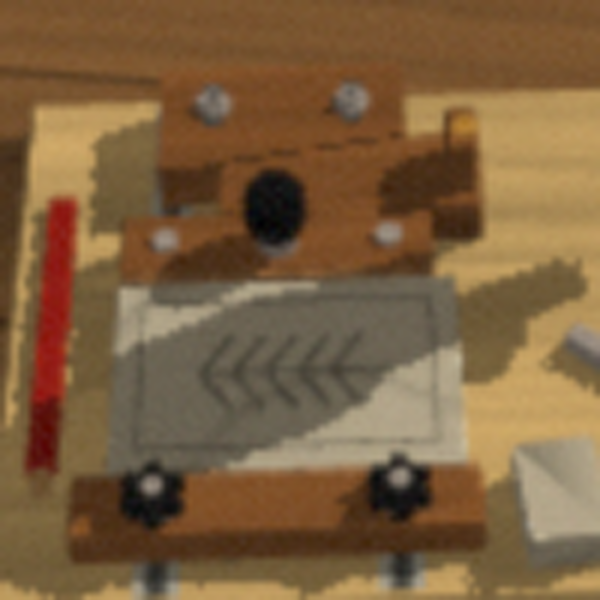

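The wedge lies flush between bar and ramp. The stone is tight between bar and fence with no visible spall, and the other tools and chips are where they were. Handing in.

```bash
python3 -c "
from workcell import r
print(r.finish_job())"
```

```text
the job is handed in; nothing more can be done
None
```

I handed the job in with the stone home on the fence (17 N at the knob) and the wedge jammed flat and square, but my heel press peaked at about 24 N, over your 18 N limit, so the bar may have gone over 40 N on the stone; I saw no spalling, but did not check the clamp's tightness after letting go except by camera.

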